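# Prop the topping case's door open with its stay

## Robot

A 6-joint arm with a two-finger parallel gripper is mounted at the origin on the work surface. World frame = base frame: x ahead of the robot, y to its left, z up, the work surface at z = 0. Lengths are in mm, angles in rad, forces in N, time in s.
With the tool pointing down it reaches from about 375 to 975 mm from the base axis. Payload 3.8 kg.
Tool frame: the origin (TCP) lies at the very end of the fingers, on their centre line; the grasp point (between the pads) lies 19 mm behind it; z points along the fingers, y is the direction in which the jaws open and shut (so a half turn about z gives the same grasp; the last joint's range is limited). The gripper opens to 88 mm and grips with 3 to 60 N. Pads are 18 mm wide; open, the fingers measure 123 mm over their backs; the gripper's body (75 mm by 187 mm) begins 45 mm behind the grasp point.
Start: joints at [-1.383, 0.264, 1.604, -0, 1.274, -0.037], TCP at [150.46, -658.012, 238.706] pointing down, gripper open.
Joint ranges: [-2.63, 2.63], [-0.94, 2.18], [0.31, 2.57], [-1.31, 4.45], [0, 2.66], [-2.55, 2.55]. Speed limits (rad/s): [2.57, 2.57, 3.14, 3.14, 3.14, 3.14].

## Interface

Orientations are given as a rotation vector (axis times angle).
In Python, from station import manip, viewer, job gives the robot as it stands.
- The arm moves only by the tool arm_command, never from a script. Its argument "deltas" is a list of rows, each a list of 6 numbers: the shift along the tool's x, y, z in m, then the turn, a rotation vector about the tool's x, y, z in rad. A call has 1 to 10 rows; each row shifts and turns the commanded pose from where the row before left it, along the tool's axes as they then stand; what a row does not reach is not made up. A row lasts 1/8 s, in which the tool goes at most 62.5 mm and 10.7 degrees, less where a joint would pass 70% of its speed; a pose out of reach is approached as far as the arm can. A call is refused whole if a number of a shift passes 0.0625 or a number of a turn 0.188, either way. A call with a gripper value outside its range is refused whole. "gripper" is the finger opening in m, from 0 to 0.0881, set as the call begins (left out, the last holds). The fingers move at their own pace and stop on an object; the grip force is fixed at half the most. Time passes only in rows, so rows that do not move let the fingers close. It gives the time, the measured TCP pose, the force and the opening at its end, in the units of the state.
- manip.sense(): the state, without advancing time (a new reading comes with each control period).
- viewer.grab_frame(name): name is "scene" or "top" or "wrist"; returns (picture, depth): 400x640x3 uint8, red, green, blue; 400x640 float32, mm along the optical axis (not along the pixel's ray), 0 where there is no reading.
- viewer.camera_model(name): a dict with "K" (3x3 intrinsics, pixels), "k1" (the pictures are not rectified: a ray, as slopes to the right and down, at radius r is drawn at 1 + k1 r^2 times it, then the intrinsics apply), "R" (3x3) and "t" (3): a world point X has camera coordinates R X + t. Camera axes: x right, y down, z forward; pixel columns grow to the right and rows downward; lengths in mm; the calibration is good to about 2 mm. A picture is of the moment at which its call begins: read the wrist's pose just before it. camera_model takes no time and is no camera call; for the wrist camera it gives the pose at the moment of the call.
- job.hand_in(): hands the job in, once; it reports no verdict.
The state is a dict: "time": time; "joint_pos": joint angles; "qd": joint speeds; "joint_efforts": joint torques, N m; "tool_pos": TCP position; "ee_rot": TCP orientation; "force": force on the tool from outside, world axes, zero at the start; "ft_torque": the same for the moment, N m; "grip_width": finger opening in mm.
Only numpy, scipy, OpenCV 4.12 (cv2) and the standard library are available. Lean on these libraries where they do the work, as an engineer would, in place of code of your own. Each camera call takes 0.05 s, during which the arm holds its last target. There are 200 camera calls.

## Task

Prop the door of the topping case open with its stay: lift the stay arm by its black knob, draw the door open with it, and drop the hole ringed in blue over the red peg on the case's roof, so that the arm lies fully down with the peg standing through that hole; then let go. The peg is clamped somewhere along its slot, so feel for it gently and never press or drag the arm hard against it. Leave the jar, the lime bowl and the spoon as they are.

Things in the scene. Friction and masses are not known exactly. Their poses are not given: they have to be found in the camera images.
- case: topping case of steel and clear plastic with white tubs inside, 260 (x) x 320 (y) x 150 (z) mm, fixed; origin at the centre of its underside, z up, its front with the door faces its own -x. Flat roof 150 mm above the origin. In this frame the door's upright hinge axis is at x -136, y +120 mm, the slot plate of the peg at x -45, y -10 mm
- door (a joint): opening angle of the clear door, 0 shut to 1.3 rad; 240 mm wide, hinged at its left edge (case +y), it swings out to the case's -x, clockwise seen from above. Friction of 0.12 Nm holds it where it is left. On its top edge, 140 mm from the hinge axis, sits the swivel of the stay arm. With the ringed hole on the peg it reads about 0.35 to 0.60
- stay: flat aluminium arm, 26 x 6 mm, about 0.22 kg, on a swivel on the door's top edge: it turns about the vertical and its free end lifts (up to 0.6 rad; falls back by weight). Origin at the swivel, arm's underside; x along the arm to its end at 258 mm. Four 12 mm through holes at x 75, 115, 155, 195; that at 155 is ringed in blue. Fully down it is level, underside 7 mm above the roof
- ringed_hole (a point): centre of the ringed hole at the underside of the arm (155 mm along the arm from its swivel)
- knob (a point): middle of the arm's black upright round knob, 24 mm diameter, 34 mm high, on the arm's top face 240 mm along the arm from its swivel; this point is 17 mm above the arm's top face and 17 mm below the knob's top
- peg_plate: brass slotted plate 74 x 30 mm on the case's roof; origin at the slot's middle at roof height, axes as the case's, slot along x. The red peg stands upright in it, clamped at an unmeasured place up to 14 mm either way along x from this origin (y 0): 10 mm diameter, flat top with a 1.2 mm bevel 20 mm above the roof. Seated, it stands 7 mm out of the arm's top face
- jar: amber glass jar with red cap, 48 mm diameter, 60 mm high, standing on the left rear of the case's roof; origin at the centre of its underside; leave it alone
- lime_bowl: white bowl of limes, 110 mm across, 45 mm high, on the counter to the right of the case; origin at the centre of its underside; leave it alone
- spoon: steel spoon 170 mm long lying on the counter to the left of the case; leave it alone

How it is judged:
By the outcome, as a careful person would: the job done as asked, in the order asked, and still so for the second after the job is handed in, with the robot touching nothing.
It also fails if it takes over 72 s, if anything falls off the work surface, if the arm or the gripper's body presses on something with over 40 N, if the wrist force passes 120 N, or if a joint passes its speed limit or range.

## Working session

There is one attempt and no reset: what is moved stays moved. The work goes in short steps, Python scripts to look and compute and a tool call to move; the robot and the scene stay as the last step left them, time stands still between calls to the robot, and variables do not carry over. Pictures are saved under pics/ and viewed, and the job is handed in when it is done.

Besides the shell and the picture viewer there is one more tool, called after "Call:" in YAML: its name, and indented under it one key for each argument. arm_command: Moves the arm, as the interface text tells. Its arguments: {"type":"object","properties":{"deltas":{"type":"array"},"gripper":{"type":"number"}},"required":["deltas"]}

```bash
mkdir -p pics; ls
cat > h.py <<'E'
import numpy as np, cv2
from station import manip, viewer, job
def grab(n,tag):
    m=viewer.camera_model(n); p,d=viewer.grab_frame(n)
    cv2.imwrite(f'pics/{tag}.png',p[:,:,::-1]); np.savez(f'pics/{tag}.npz',p=p,d=d,K=m['K'],k1=m['k1'],R=m['R'],t=m['t']); return p,d,m
def ray(m,u,v):
    K=np.array(m['K']);k=float(m['k1']);R=np.array(m['R']);t=np.array(m['t'])
    x=np.array([(u-K[0,2])/K[0,0],(v-K[1,2])/K[1,1]]);s=x.copy()
    for _ in range(20): s=x/(1+k*(s@s))
    return -R.T@t, R.T@np.array([s[0],s[1],1.])
def onz(m,u,v,z):
    c,d=ray(m,u,v); return c+d*(z-c[2])/d[2]
def pd(m,dep,u,v):
    c,d=ray(m,u,v); return c+d*dep[int(v),int(u)]
E
python3 - <<'E'
from h import *
for n in['scene','top','wrist']: 
    p,d,m=grab(n,n+'0'); c,_=ray(m,0,0); print(n,c.round(),np.array(m['K']).round(1).tolist())
print(manip.sense())
E
```

```text
pics
scene [ 899.  379. 1147.] [[489.0, 0.0, 323.3], [0.0, 489.0, 198.6], [0.0, 0.0, 1.0]]
top [ 337.   14. 1205.] [[424.6, 0.0, 315.5], [0.0, 424.6, 204.5], [0.0, 0.0, 1.0]]
wrist [ 219. -642.  383.] [[296.3, 0.0, 319.5], [0.0, 296.3, 197.0], [0.0, 0.0, 1.0]]
{'time': 0.15, 'joint_pos': array([-1.38289604e+00,  2.64575493e-01,  1.60502017e+00,  1.57230563e-06,
        1.27370769e+00, -3.69075828e-02]), 'qd': array([ 6.49810273e-05, -3.66544732e-03, -3.41858273e-03,  9.55612237e-04,
       -5.52985300e-04,  2.89607342e-04]), 'joint_efforts': array([ 7.85724092e-05, -5.02847886e+01, -3.57469726e+01,  7.28793279e-02,
        2.49867921e-02, -9.48734578e-05]), 'tool_pos': array([ 150.3641478 , -657.49081434,  237.69880334]), 'ee_rot': array([-3.12007199e+00, -3.52192172e-01,  2.00215356e-04]), 'force': array([-0.67456152, -0.66784415,  0.55374206]), 'ft_torque': array([-0.05246387, -0.00844321,  0.03279827]), 'grip_width': 87.95829196469549}
```

View pics/top0.png

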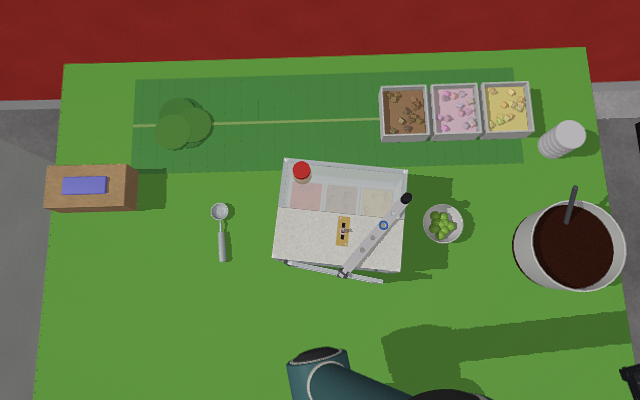

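View pics/scene0.png

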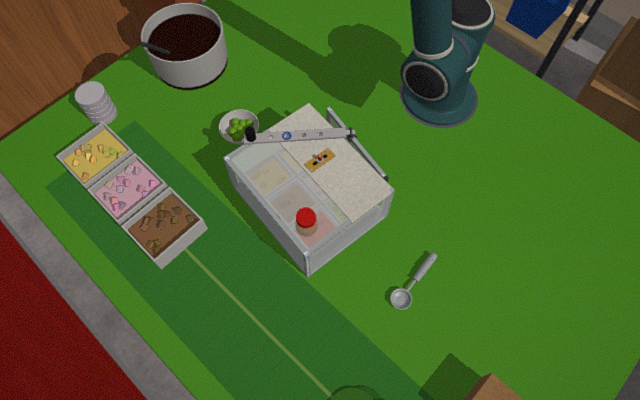

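Run:
```python
import cv2
a=cv2.imread('pics/top0.png')[145:295,260:420]; b=cv2.imread('pics/scene0.png')[95:280,215:405]
cv2.imwrite('pics/c1.png',cv2.resize(a,None,fx=5,fy=4.0*1.25*.8,interpolation=cv2.INTER_CUBIC)); cv2.imwrite('pics/c2.png',cv2.resize(b,None,fx=3,fy=3,interpolation=cv2.INTER_CUBIC))
```

```text
(no output)
```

View pics/c1.png

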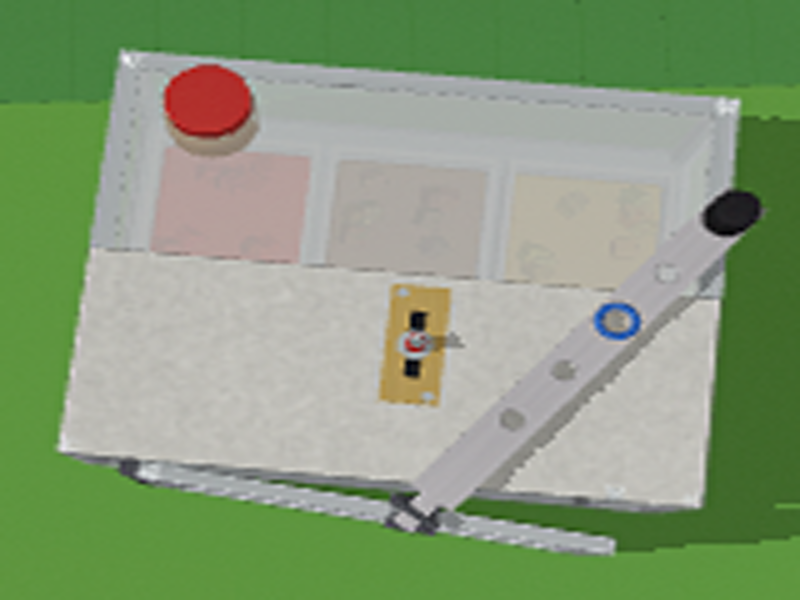

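View pics/c2.png

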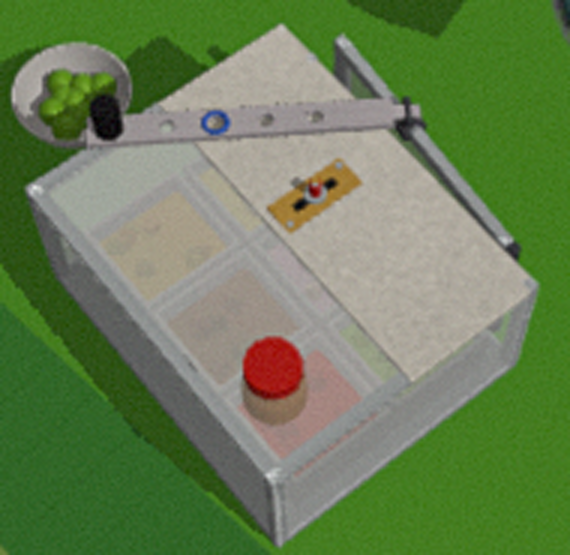

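```bash
cat >> h.py <<'E'
def ld(tag):
    z=np.load(f'pics/{tag}.npz'); return z['p'],z['d'],z
E
python3 - <<'E'
from h import *
p,d,m=ld('top0'); P=lambda cx,cy,z:onz(m,260+cx/5,145+cy/4,z)
C=[P(*c,150) for c in [(122,52),(738,105),(702,508),(62,452)]]  # rear-left, rear-right, front-right, front-left
M=np.array([[130,160],[130,-160],[-130,-160],[-130,160]])
W=np.array(C)[:,:2]; mc=M.mean(0);wc=W.mean(0);A=(M-mc);B=W-wc
th=np.arctan2((A[:,0]*B[:,1]-A[:,1]*B[:,0]).sum(),(A*B).sum()); R=np.array([[np.cos(th),-np.sin(th)],[np.sin(th),np.cos(th)]])
print('yaw',th,'c',wc,'res',(A@R.T-B).round(1).tolist())
w2c=lambda w:(R.T@(w[:2]-wc)).round(1); c2w=lambda c:(R@np.array(c)+wc).round(1)
print('hinge',c2w([-136,120]),'plate',c2w([-45,-10]))
for n,cx,cy,z in[('peg',414,342,170),('ring',617,320,163),('knobtop',733,212,197),('swivel',415,512,163),('h195',668,272,163),('h75',512,419,163),('doorend',612,546,150)]:
    w=P(cx,cy,z); print(n,w.round(1),w2c(w))
# scene cross-check of knob/ring/peg
p,d,m=ld('scene0'); Q=lambda cx,cy,z:onz(m,215+cx/3,95+cy/3,z)
for n,cx,cy,z in[('peg',316,187,170),('ring',216,122,163),('knobtop',105,103,197),('c_rr',35,188,150),('c_rl',277,480,150),('c_fl',535,288,150),('c_fr',283,27,150)]:
    w=Q(cx,cy,z); print(n,w.round(1),w2c(w))
E
```

```text
yaw -0.1347224403966619 c [508.82669407 -34.63139813] res [[0.6, 0.5], [2.5, -2.1], [-2.0, -1.2], [-1.1, 2.8]]
hinge [390.2 102.5] plate [462.9 -38.5]
peg [463.7 -36.8 170. ] [-44.4  -8.2]
ring [ 475.5 -137.6  163. ] [ -19.2 -106.6]
knobtop [ 535.  -191.9  197. ] [  47.1 -152.4]
swivel [361.2 -33.8 163. ] [-146.4  -19. ]
h195 [ 504.7 -164.4  163. ] [  13.4 -129.2]
h75 [416.  -83.2 163. ] [-85.4 -60.6]
doorend [ 338.7 -129.5  150. ] [-155.8 -116.8]
peg [470.7 -30.7 170. ] [-38.3  -1.2]
ring [ 478.8 -133.5  163. ] [ -16.5 -102. ]
knobtop [ 540.4 -191.1  197. ] [  52.3 -150.8]
c_rr [ 616.  -199.9  150. ] [ 128.4 -149.4]
c_rl [658.9 109.7 150. ] [129.3 163.2]
c_fl [411.6 144.6 150. ] [-120.4  164.6]
c_fr [ 367.4 -167.4  150. ] [-122.4 -150.5]
```

Call:
arm_command:
  deltas:
    - [0.048, -0.037, -0.006, 0, 0, 0]
    - [0.048, -0.037, -0.006, 0, 0, 0]
    - [0.048, -0.037, -0.006, 0, 0, 0]
    - [0.048, -0.037, -0.006, 0, 0, 0]
    - [0.048, -0.037, -0.006, 0, 0, 0]
    - [0.048, -0.037, -0.006, 0, 0, 0]
    - [0.048, -0.037, -0.006, 0, 0, 0]
    - [0.048, -0.037, -0.006, 0, 0, 0]
    - [0.048, -0.037, -0.006, 0, 0, 0]
    - [0.048, -0.037, -0.006, 0, 0, 0]

```text
time: 1.4
tool_pos: [536.7, -188.6, 298.8]
ee_rot: [3.122, 0.352, -0.0]
force: [-0.1, -1.0, 0.3]
grip_width: 88.4
```

Call:
arm_command:
  deltas:
    - [0, 0, 0, 0, 0, -0.18]
    - [0, 0, 0, 0, 0, -0.18]
    - [0, 0, 0, 0, 0, -0.18]
    - [0, 0, 0, 0, 0, -0.18]
    - [0, 0, 0, 0, 0, -0.18]
    - [0, 0, 0, 0, 0, -0.18]
    - [0, 0, 0, 0, 0, -0.18]
    - [0, 0, 0, 0, 0, -0.18]
    - [0, 0, 0, 0, 0, -0.18]
    - [0, 0, 0, 0, 0, -0.18]

```text
time: 2.65
tool_pos: [535.7, -190.2, 298.3]
ee_rot: [-1.656, -2.669, 0.0]
force: [0.0, -1.0, 0.0]
grip_width: 88.1
```

Call:
arm_command:
  deltas:
    - [0, 0, 0, 0, 0, -0.18]
    - [0, 0, 0, 0, 0, -0.18]
    - [0, 0, 0, 0, 0, -0.02]
    - [0, 0, 0, 0, 0, 0]
  gripper: 0.06

```text
time: 3.15
tool_pos: [535.8, -190.3, 298.5]
ee_rot: [-1.135, -2.929, -0.0]
force: [-0.6, -0.0, -0.4]
grip_width: 60.1
```

Run:
```python
from h import *
s=manip.sense(); print(s['tool_pos'],s['ee_rot'],s['joint_pos'],s['force'])
grab('wrist','w1')
```

```text
[ 535.775805   -190.3017753   298.48674633] [-1.13512260e+00 -2.92894247e+00 -1.70177931e-05] [-3.85101368e-01  3.10108521e-02  1.75954146e+00  5.09182461e-06
  1.35142200e+00 -1.21643678e+00] [-0.60195088 -0.0483894  -0.42720175]
```

View pics/w1.png

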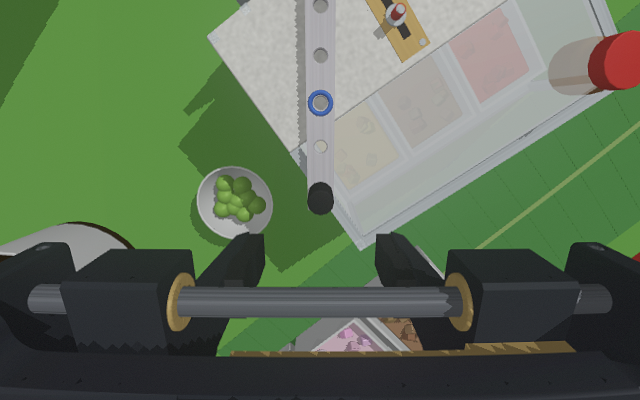

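Run:
```python
from h import *
a=cv2.imread('pics/w1.png')[0:220,270:440]
cv2.imwrite('pics/c3.png',cv2.resize(a,None,fx=2.7,fy=2.7,interpolation=cv2.INTER_CUBIC))
p,d,m=ld('w1'); print(ray(m,320,200))
for n,u,v,z in[('knobtop',320,193,197),('ring',320.5,103,163),('h195',320.5,146,163),('h115',320.5,55,163),('pegtop',399,10,170)]:
    print(n,onz(m,u,v,z).round(1), pd(m,d,u,v).round(1))
```

```text
(array([ 481.76149352, -142.53854202,  443.73350747]), array([ 0.21235762, -0.19355051, -0.95788536]))
knobtop [ 531.8 -188.1  197. ] [ 532.4 -188.7  193.9]
ring [ 476.5 -137.   163. ] [ 476.2 -136.7  148.4]
h195 [ 505.2 -163.2  163. ] [ 506.4 -164.2  148.4]
h115 [ 446.7 -109.8  163. ] [ 444.8 -108.1  148.1]
pegtop [465.4 -39.1 170. ] [464.4 -32.9 153.6]
```

View pics/c3.png

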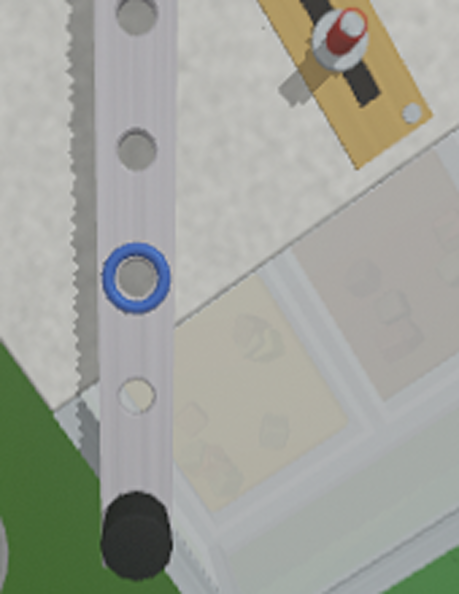

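Call:
arm_command:
  deltas:
    - [-0.004, -0.001, 0.02, 0, 0, 0]
    - [0, 0, 0.03, 0, 0, 0]
    - [0, 0, 0.03, 0, 0, 0]
    - [0, 0, 0.025, 0, 0, 0]
    - [0, 0, 0.015, 0, 0, 0]
    - [0, 0, 0.01, 0, 0, 0]
    - [0, 0, 0, 0, 0, 0]

```text
time: 4.08
tool_pos: [537.9, -193.7, 168.0]
ee_rot: [-1.131, -2.93, 0.0]
force: [0.3, -0.3, 1.4]
grip_width: 59.9
```

Call:
arm_command:
  deltas:
    - [0, 0, 0, 0, 0, 0]
    - [0, 0, 0, 0, 0, 0]
    - [0, 0, 0, 0, 0, 0]
    - [0, 0, 0, 0, 0, 0]
    - [0, 0, 0, 0, 0, 0]
    - [0, 0, 0, 0, 0, 0]
  gripper: 0.015

```text
time: 4.82
tool_pos: [538.4, -193.9, 168.8]
ee_rot: [1.131, 2.93, -0.0]
force: [1.0, 0.0, -0.0]
grip_width: 23.2
```

Run:
```python
from h import *
s=manip.sense(); print(s['tool_pos'],s['ee_rot'],s['joint_pos'],s['force'],s['ft_torque'])
grab('wrist','w2')
```

```text
[ 538.40358654 -193.86108511  168.84829451] [ 1.13108456e+00  2.93035087e+00 -1.34794474e-04] [-3.89096658e-01  1.25008970e-01  1.90197133e+00 -8.34938585e-05
  1.11408609e+00 -1.22311560e+00] [ 1.04381085  0.02681801 -0.03863947] [-0.00570947 -0.28101425 -0.00610503]
```

View pics/w2.png

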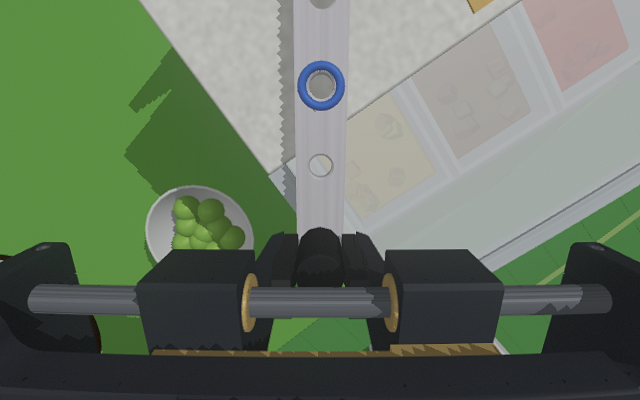

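```bash
cat >> h.py <<'E'
from scipy.spatial.transform import Rotation as Ro
TH=-0.135; ZS=157.
def pose(S,phi,th,hz=11.8,L=240.):
    Rb=Ro.from_euler('ZY',[phi,-th]).as_matrix()   # arm frame in world (x along arm)
    p=np.array([S[0],S[1],ZS])+Rb@np.array([L,0,hz])
    return p, Rb@np.diag([-1,1,-1.])
def swiv(H,a): b=TH-np.pi/2-a; return np.array(H)+140*np.array([np.cos(b),np.sin(b)])
def rows(p0,R0,wps):
    out=[]
    for p,R in wps:
        d=R0.T@(p-p0)/1000; r=Ro.from_matrix(R0.T@R).as_rotvec(); out.append(np.r_[d.round(4),r.round(3)]); p0,R0=p,R
    return np.array(out)
def solve(H,peg,th,L=155.):
    from scipy.optimize import brentq
    f=lambda a:np.linalg.norm(np.array(peg)-swiv(H,a))-L*np.cos(th)
    a=brentq(f,0,.9); d=np.array(peg)-swiv(H,a); return a,np.arctan2(d[1],d[0])
E
python3 - <<'E'
from h import *
np.set_printoptions(suppress=True)
s=manip.sense(); p0=s['tool_pos'];R0=Ro.from_rotvec(s['ee_rot']).as_matrix()
phi=np.arctan2(-R0[1,0],-R0[0,0]); S=p0[:2]-240*np.array([np.cos(phi),np.sin(phi)]); print('phi',phi,'S',S)
H=S-140*np.array([np.cos(TH-np.pi/2-.075),np.sin(TH-np.pi/2-.075)]); print('H',H)
print(rows(p0,R0,[pose(S,phi,t) for t in np.linspace(.02,.22,8)]))
af,pf=solve(H,(464,-37.5),.22); print(af,pf)
w0=pose(S,phi,.22); w=[]
for k in np.linspace(0,1,17)[1:]:
    k=3*k*k-2*k**3; w.append(pose(swiv(H,.075+k*(af-.075)),phi+k*(pf-phi),.22))
print(rows(*w0,w))
E
```

```text
phi -0.7368341735714631 S [360.66724752 -32.60241788]
H [389.8516335  104.32191018]
[[ 0.0003  0.     -0.0047  0.     -0.019  -0.    ]
 [ 0.0004 -0.     -0.0069 -0.     -0.029  -0.    ]
 [ 0.0004  0.     -0.0069 -0.     -0.029   0.    ]
 [ 0.0004  0.     -0.0069 -0.     -0.029  -0.    ]
 [ 0.0004 -0.     -0.0069  0.     -0.029   0.    ]
 [ 0.0004 -0.     -0.0069  0.     -0.029   0.    ]
 [ 0.0004  0.     -0.0069  0.     -0.029  -0.    ]
 [ 0.0004 -0.     -0.0069 -0.     -0.029   0.    ]]
0.43237137655241203 -0.15771334687429997
[[ 0.0005  0.0012 -0.0001 -0.001   0.     -0.006 ]
 [ 0.0014  0.0035 -0.0003 -0.004  -0.     -0.018 ]
 [ 0.0022  0.0055 -0.0005 -0.006   0.     -0.028 ]
 [ 0.003   0.0072 -0.0007 -0.008  -0.     -0.036 ]
 [ 0.0037  0.0088 -0.0008 -0.01    0.     -0.043 ]
 [ 0.0042  0.0101 -0.0009 -0.011  -0.     -0.048 ]
 [ 0.0046  0.0112 -0.001  -0.011   0.     -0.051 ]
 [ 0.0048  0.0119 -0.0011 -0.012  -0.     -0.053 ]
 [ 0.0049  0.0123 -0.0011 -0.012  -0.     -0.053 ]
 [ 0.0047  0.0123 -0.0011 -0.011   0.     -0.051 ]
 [ 0.0044  0.0119 -0.001  -0.011  -0.     -0.048 ]
 [ 0.0038  0.0109 -0.0009 -0.01    0.     -0.043 ]
 [ 0.0032  0.0094 -0.0007 -0.008  -0.     -0.036 ]
 [ 0.0024  0.0074 -0.0005 -0.006   0.     -0.028 ]
 [ 0.0015  0.0048 -0.0003 -0.004  -0.     -0.018 ]
 [ 0.0005  0.0017 -0.0001 -0.001  -0.     -0.006 ]]
```

Call:
arm_command:
  deltas:
    - [0.0003, 0, -0.005, 0, -0.02, 0]
    - [0.0004, 0, -0.007, 0, -0.029, 0]
    - [0.0004, 0, -0.007, 0, -0.029, 0]
    - [0.0004, 0, -0.007, 0, -0.029, 0]
    - [0.0004, 0, -0.007, 0, -0.029, 0]
    - [0.0004, 0, -0.007, 0, -0.029, 0]
    - [0.0004, 0, -0.007, 0, -0.029, 0]
    - [0.0004, 0, -0.007, 0, -0.029, 0]
    - [0, 0, 0, 0, 0, 0]

```text
time: 6.0
tool_pos: [531.8, -187.7, 222.6]
ee_rot: [1.054, 2.734, -0.118]
force: [-1.3, 0.7, -1.9]
grip_width: 22.8
```

Run:
```python
from h import *
s=manip.sense(); print(s['tool_pos'],s['ee_rot'],s['joint_pos'],s['force'],s['ft_torque'],s['grip_width'])
grab('wrist','w3')
```

```text
[ 531.84610246 -187.72774425  222.6118098 ] [ 1.05449215  2.73372835 -0.11811709] [-0.33079524 -0.06253196  2.00782535 -0.10447219  0.99220577 -1.11708793] [-1.29936447  0.65001974 -1.86195049] [0.20102649 0.03342515 0.02452833] 22.79918017730962
```

View pics/w3.png

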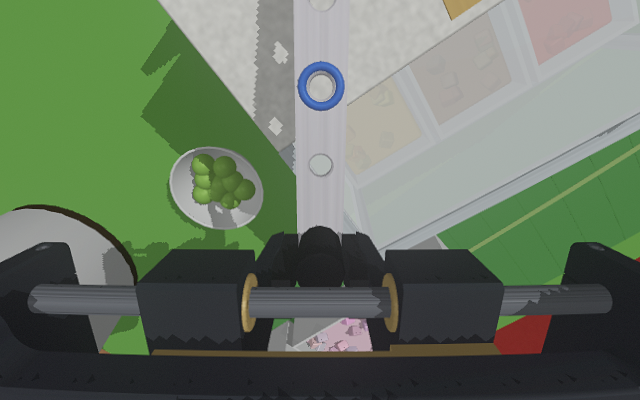

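Call:
arm_command:
  deltas:
    - [0.0005, 0.0012, -0.0001, -0.001, 0, -0.006]
    - [0.0014, 0.0035, -0.0003, -0.004, 0, -0.018]
    - [0.0022, 0.0055, -0.0005, -0.006, 0, -0.028]
    - [0.003, 0.0072, -0.0007, -0.008, 0, -0.036]
    - [0.0037, 0.0088, -0.0008, -0.01, 0, -0.043]
    - [0.0042, 0.0101, -0.0009, -0.011, 0, -0.048]
    - [0.0046, 0.0112, -0.001, -0.011, 0, -0.051]
    - [0.0048, 0.0119, -0.0011, -0.012, 0, -0.053]

```text
time: 7.05
tool_pos: [545.7, -124.5, 221.9]
ee_rot: [0.643, 2.852, -0.073]
force: [0.7, -0.3, -2.0]
grip_width: 23.2
```

Call:
arm_command:
  deltas:
    - [0.0049, 0.0123, -0.0011, -0.012, 0, -0.053]
    - [0.0047, 0.0123, -0.0011, -0.011, 0, -0.051]
    - [0.0044, 0.0119, -0.001, -0.011, 0, -0.048]
    - [0.0038, 0.0109, -0.0009, -0.01, 0, -0.043]
    - [0.0032, 0.0094, -0.0007, -0.008, 0, -0.036]
    - [0.0024, 0.0074, -0.0005, -0.006, 0, -0.028]
    - [0.0015, 0.0048, -0.0003, -0.004, 0, -0.018]
    - [0.0005, 0.0017, -0.0001, -0.001, 0, -0.006]
    - [0, 0, 0, 0, 0, 0]
    - [0, 0, 0, 0, 0, 0]

```text
time: 8.3
tool_pos: [543.0, -50.3, 221.6]
ee_rot: [0.229, 2.911, -0.029]
force: [0.2, 0.9, -1.6]
grip_width: 23.0
```

Run:
```python
from h import *
s=manip.sense(); print(s['tool_pos'],s['ee_rot'],s['joint_pos'],s['force'],s['ft_torque'],s['grip_width'])
grab('wrist','w4');grab('top','t4');grab('scene','s4')
a=cv2.imread('pics/t4.png')[145:295,260:420]; b=cv2.imread('pics/s4.png')[95:280,215:405]
cv2.imwrite('pics/c4.png',np.hstack([cv2.resize(a,(400,375),interpolation=cv2.INTER_CUBIC),cv2.resize(b,(385,375),interpolation=cv2.INTER_CUBIC)]))
```

```text
[542.99496288 -50.30275868 221.64281784] [ 0.22907864  2.91126098 -0.02864459] [-0.13349734 -0.11161078  2.05430496 -0.00880055  0.97697728 -1.54313159] [ 0.21602371  0.85921524 -1.63965464] [ 0.16680438 -0.09215579 -0.05129826] 22.97401066090233
```

View pics/w4.png

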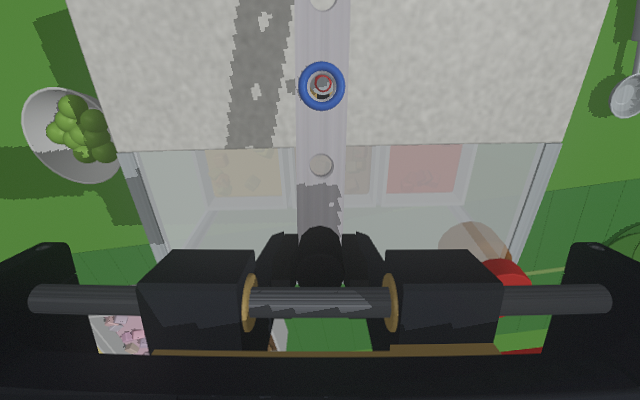

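View pics/c4.png

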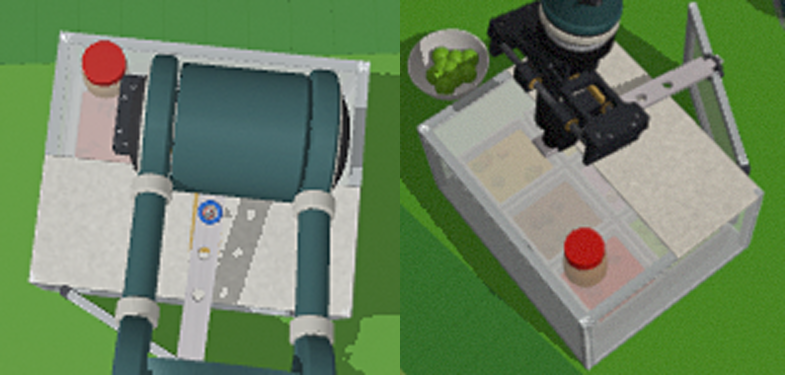

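Run:
```python
from h import *
a=cv2.imread('pics/w4.png')[56:116,286:360]
cv2.imwrite('pics/c5.png',cv2.resize(a,None,fx=10,fy=10,interpolation=cv2.INTER_CUBIC))
```

```text
(no output)
```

View pics/c5.png

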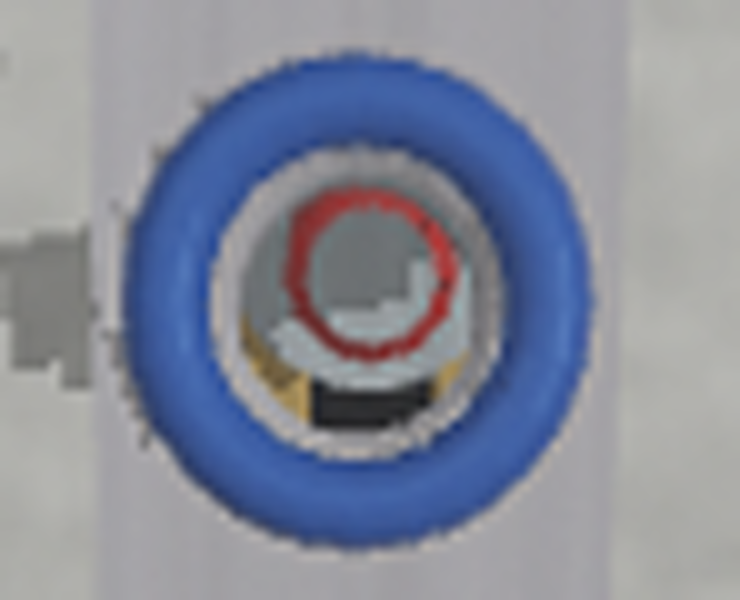

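Run:
```python
from h import *
np.set_printoptions(suppress=True,precision=4)
p,d,m=ld('w4'); s=manip.sense(); p0=s['tool_pos'];R0=Ro.from_rotvec(s['ee_rot']).as_matrix()
th=np.arcsin(-R0[2,0]); phi=np.arctan2(-R0[1,0],-R0[0,0]); print('th',th,'phi',phi)
Rb=R0@np.diag([-1,1,-1.])
ringk=p0+Rb@np.array([-85,0,-11.8+6]); print('ring kin',ringk)
print('ring ray',onz(m,321.35,85.75,ringk[2]),'peg ray',onz(m,322.75,82.8,170))
und=p0+Rb@np.array([-85,0,-11.8]); print('und',und, 'swivel',p0+Rb@np.array([-240,0,-11.8]))
```

```text
th 0.22206265850725726 phi -0.15672155001020202
ring kin [462.3736 -37.5912 197.2532]
ring ray [462.3874 -37.5392 197.2532] peg ray [464.7897 -37.0487 170.    ]
und [463.6768 -37.8107 191.4006] swivel [314.3357 -14.2122 157.263 ]
```

```bash
cat > plan.py <<'E'
from h import *
np.set_printoptions(suppress=True,precision=4)
def plan(peg,t1,n):
    s=manip.sense(); p0=s['tool_pos'];R0=Ro.from_rotvec(s['ee_rot']).as_matrix()
    t0=np.arcsin(-R0[2,0]); Rb=R0@np.diag([-1,1,-1.]); S=(p0+Rb@np.array([-240,0,-11.8]))[:2]
    H0=np.array([389.85,104.32]); 
    f=lambda t:155*np.cos(t)-3*np.sin(t)
    H=S+(H0-S)/np.linalg.norm(H0-S)*140
    w=[]
    for t in np.linspace(t0,t1,n+1)[1:]:
        a,ph=solve(H,peg,0,f(t)); w.append(pose(swiv(H,a),ph,t))
    print('a',a,'phi',ph,'S',swiv(H,a),'target',w[-1][0]); r=rows(p0,R0,w); print(r); print('sum',r.sum(0))
E
python3 -c "
from plan import *
plan((464.8,-37.05),.115,6)"
```

```text
a 0.4435372106427272 phi -0.1548523083488117 S [313.0064 -13.3547] target [547.2305 -49.9176 196.2613]
[[-0.0011  0.0016  0.0048 -0.004   0.018  -0.009 ]
 [ 0.0004 -0.0001  0.0042  0.      0.018   0.002 ]
 [ 0.0004 -0.0001  0.0042  0.      0.018   0.002 ]
 [ 0.0003 -0.0001  0.0042  0.      0.018   0.001 ]
 [ 0.0003 -0.0001  0.0042  0.      0.018   0.001 ]
 [ 0.0002 -0.0001  0.0042  0.      0.018   0.001 ]]
sum [ 0.0005  0.0011  0.0258 -0.004   0.108  -0.002 ]
```

Call:
arm_command:
  deltas:
    - [-0.001, 0.0015, 0.0045, -0.004, 0.018, -0.009]
    - [0.0004, 0, 0.0042, 0, 0.018, 0.002]
    - [0.0004, -0.0001, 0.0042, 0, 0.018, 0.002]
    - [0.0003, -0.0001, 0.0042, 0, 0.018, 0.001]
    - [0.0003, -0.0001, 0.0042, 0, 0.018, 0.001]
    - [0.0002, -0.0001, 0.0042, 0, 0.018, 0.001]
    - [0, 0, 0, 0, 0, 0]
    - [0, 0, 0, 0, 0, 0]

```text
time: 9.45
tool_pos: [547.0, -49.7, 196.5]
ee_rot: [0.233, 3.019, -0.012]
force: [0.6, -0.8, -1.7]
grip_width: 23.5
```

Run:
```python
from h import *
grab('wrist','w5')
s=manip.sense(); print(s['force'],s['ft_torque'],s['tool_pos'])
a=cv2.imread('pics/w5.png')[56:116,286:360]
cv2.imwrite('pics/c6.png',cv2.resize(a,None,fx=10,fy=10,interpolation=cv2.INTER_CUBIC))
```

```text
[ 0.48085644 -0.12403756 -1.26193897] [ 0.04143139 -0.18833973 -0.07092759] [546.9691571  -49.64907555 196.59612495]
```

View pics/c6.png

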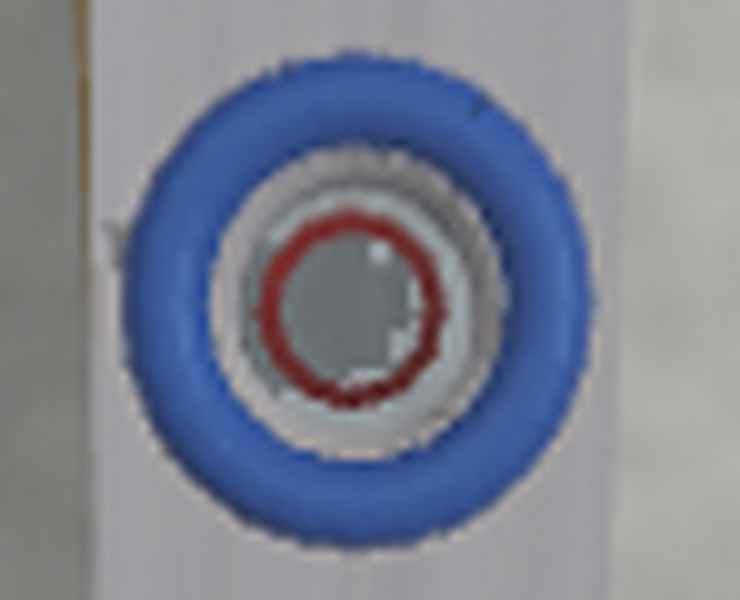

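Run:
```python
from plan import *
p,d,m=ld('w5'); s=manip.sense(); p0=s['tool_pos'];R0=Ro.from_rotvec(s['ee_rot']).as_matrix()
th=np.arcsin(-R0[2,0]); Rb=R0@np.diag([-1,1,-1.])
r=p0+Rb@np.array([-85,0,-5.8]); rr=onz(m,321.35,85.75,r[2]); pg=onz(m,320.75,86.45,170)
print('th',th,'ring kin',r,'ray',rr,'peg',pg,'mid',p0+Rb@np.array([-85,0,-8.8]))
plan(pg[:2],-.002,10)
```

```text
th 0.11419199331732857 ring kin [464.1801 -36.7653 181.1487] ray [464.2953 -36.7235 181.1487] peg [464.969  -37.0761 170.    ] mid [464.5184 -36.8147 178.1682]
a 0.45280035960489556 phi -0.15812594380922954 S [311.8972 -12.6677] target [548.9258 -50.4636 168.32  ]
[[-0.0003 -0.0002  0.0033  0.001   0.012   0.    ]
 [ 0.0001 -0.0001  0.0028  0.      0.012   0.001 ]
 [ 0.0001 -0.      0.0028  0.      0.012   0.001 ]
 [ 0.     -0.      0.0028  0.      0.012   0.    ]
 [ 0.     -0.      0.0028  0.      0.012   0.    ]
 [ 0.     -0.      0.0028  0.      0.012   0.    ]
 [-0.     -0.      0.0028  0.      0.012   0.    ]
 [-0.     -0.      0.0028  0.      0.012   0.    ]
 [-0.0001 -0.      0.0028  0.      0.012   0.    ]
 [-0.0001 -0.      0.0028  0.      0.012   0.    ]]
sum [-0.0003 -0.0003  0.0285  0.001   0.12    0.002 ]
```

Call:
arm_command:
  deltas:
    - [-0.0003, -0.0002, 0.003, 0.001, 0.012, 0]
    - [0.0001, -0.0001, 0.0028, 0, 0.012, 0.001]
    - [0.0001, 0, 0.0028, 0, 0.012, 0.001]
    - [0, 0, 0.0028, 0, 0.012, 0]
    - [0, 0, 0, 0, 0, 0]

```text
time: 10.12
tool_pos: [548.4, -50.2, 184.9]
ee_rot: [0.24, 3.067, -0.008]
force: [0.9, 0.2, -2.1]
grip_width: 22.9
```

Run:
```python
from plan import *
grab('wrist','w6')
s=manip.sense(); print(s['force'],s['ft_torque'],s['tool_pos'],np.arcsin(-Ro.from_rotvec(s['ee_rot']).as_matrix()[2,0]))
a=cv2.imread('pics/w6.png')[56:116,286:360]
cv2.imwrite('pics/c7.png',cv2.resize(a,None,fx=10,fy=10,interpolation=cv2.INTER_CUBIC))
plan((464.95,-37.07),-.002,7)
```

```text
[ 1.2008 -0.2003 -1.4862] [-0.0413 -0.2776 -0.0154] [548.3918 -50.1882 185.0397] 0.06604116431494289
a 0.4532971163471938 phi -0.15892701691033442 S [311.8977 -12.539 ] target [548.896  -50.5248 168.32  ]
[[ 0.0003 -0.0001  0.0027  0.      0.01    0.001 ]
 [ 0.     -0.      0.0023  0.      0.01    0.    ]
 [-0.     -0.      0.0023  0.      0.01    0.    ]
 [-0.     -0.      0.0023  0.      0.01    0.    ]
 [-0.     -0.      0.0023  0.      0.01    0.    ]
 [-0.0001 -0.      0.0023  0.      0.01    0.    ]
 [-0.0001 -0.      0.0023  0.      0.01    0.    ]]
sum [ 0.0001 -0.0001  0.0165  0.      0.07    0.001 ]
```

View pics/c7.png

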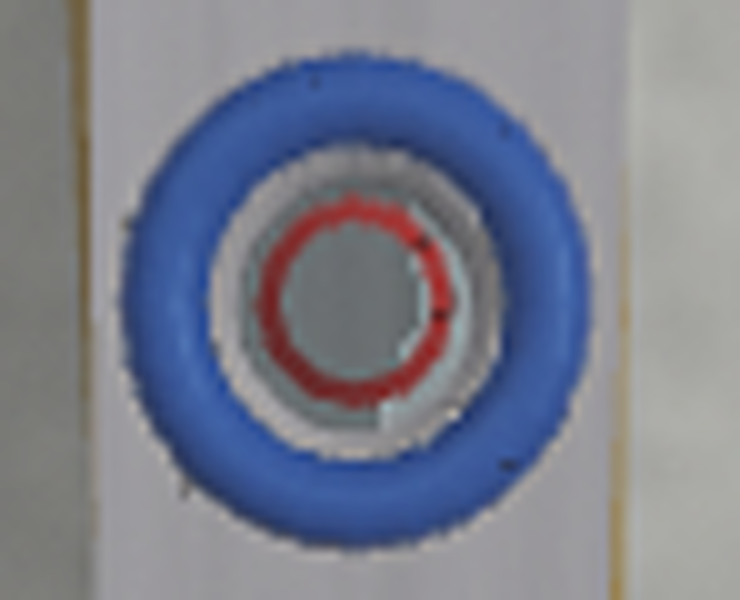

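Call:
arm_command:
  deltas:
    - [0.0003, -0.0001, 0.0025, 0, 0.01, 0.001]
    - [0, 0, 0.0023, 0, 0.01, 0]
    - [0, 0, 0.0023, 0, 0.01, 0]
    - [0, 0, 0, 0, 0, 0]

```text
time: 10.68
tool_pos: [548.3, -50.2, 177.8]
ee_rot: [0.244, 3.096, -0.004]
force: [1.4, 0.7, -1.3]
grip_width: 23.3
```

Call:
arm_command:
  deltas:
    - [0, 0, 0.0023, 0, 0.01, 0]
    - [0, 0, 0.0023, 0, 0.01, 0]
    - [-0.0001, 0, 0.0023, 0, 0.01, 0]
    - [0, 0, 0, 0, 0, 0]

```text
time: 11.18
tool_pos: [548.6, -50.3, 171.0]
ee_rot: [0.246, 3.126, -0.0]
force: [0.2, 0.6, -0.7]
grip_width: 23.0
```

Run:
```python
from plan import *
grab('wrist','w7')
s=manip.sense(); print(s['force'],s['ft_torque'],s['tool_pos'],np.arcsin(-Ro.from_rotvec(s['ee_rot']).as_matrix()[2,0]))
a=cv2.imread('pics/w7.png')[56:116,286:360]
cv2.imwrite('pics/c8.png',cv2.resize(a,None,fx=10,fy=10,interpolation=cv2.INTER_CUBIC))
```

```text
[ 0.3223 -0.0373 -0.7735] [ 0.1169 -0.2687 -0.0361] [548.6669 -50.3076 171.2048] 0.006032800226881104
```

View pics/c8.png

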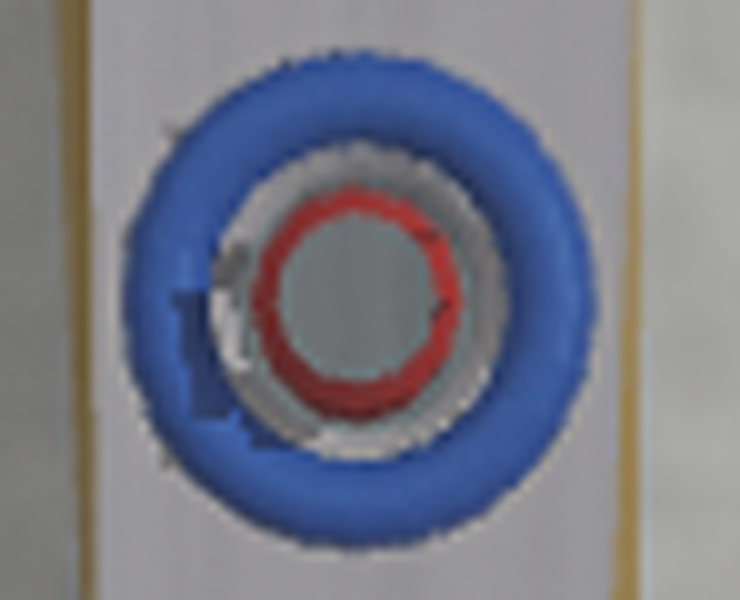

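Call:
arm_command:
  deltas:
    - [0, 0, 0.001, 0, 0.004, 0]
    - [0, 0, 0.001, 0, 0.002, 0]
    - [0, 0, 0, 0, 0, 0]

```text
time: 11.6
tool_pos: [548.7, -50.3, 169.4]
ee_rot: [0.247, 3.131, 0.0]
force: [0.4, -0.3, -0.3]
grip_width: 23.3
```

Call:
arm_command:
  deltas:
    - [0, 0, 0, 0, 0, 0]
    - [0, 0, 0, 0, 0, 0]
    - [0, 0, 0, 0, 0, 0]
    - [0, 0, 0, 0, 0, 0]
  gripper: 0.06

```text
time: 12.1
tool_pos: [548.6, -50.3, 169.3]
ee_rot: [0.247, 3.132, 0.0]
force: [-0.1, 0.2, -0.0]
grip_width: 59.4
```

Call:
arm_command:
  deltas:
    - [0, 0, -0.01, 0, 0, 0]
    - [0, 0, -0.02, 0, 0, 0]
    - [0, 0, -0.03, 0, 0, 0]
    - [0, 0, -0.03, 0, 0, 0]
    - [0, 0, -0.03, 0, 0, 0]
    - [0, 0, 0, 0, 0, 0]

```text
time: 12.85
tool_pos: [550.5, -50.6, 293.0]
ee_rot: [0.246, 3.125, -0.0]
force: [0.1, 0.2, 0.7]
grip_width: 60.1
```

Run:
```python
from plan import *
p,d,m=grab('wrist','w8'); grab('scene','s8')
s=manip.sense(); print(s['force'],s['tool_pos'])
b=cv2.imread('pics/s8.png')[80:280,215:405]; w=cv2.imread('pics/w8.png')[:230,220:440]
cv2.imwrite('pics/c9.png',np.hstack([cv2.resize(w,(400,418),interpolation=cv2.INTER_CUBIC),cv2.resize(b,(397,418),interpolation=cv2.INTER_CUBIC)]))
```

```text
[ 0.5718 -0.6577 -0.7781] [548.4781 -50.3307 289.0478]
```

View pics/c9.png

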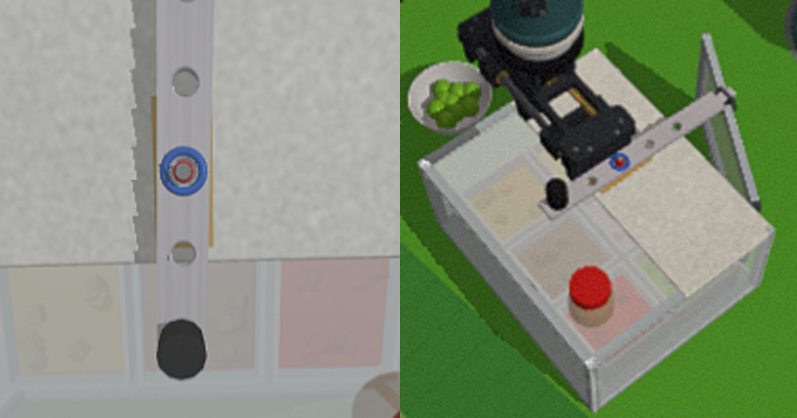

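Run:
```python
from h import *
p,d,m=ld('w8'); f=lambda u,v:pd(m,d,u,v).round(1)
for n,u,v in[('arm outer',320,152),('arm near ring',320,72),('arm inner',320,15),('peg',320.5,94),('roof',280,120)]: print(n,f(u,v))
p,d,m=ld('w1'); print('initial arm',f:=pd(m,d,320,80).round(1),pd(m,d,320,165).round(1))
job.hand_in()
```

```text
arm outer [515.5 -45.5 159.9]
arm near ring [446.4 -34.6 161.4]
arm inner [402.2 -27.5 161.6]
peg [464.2 -36.9 154. ]
roof [481.  -78.3 149.6]
initial arm [ 461.6 -124.   161.8] [ 518.6 -176.1  159.8]
the job is handed in; nothing more can be done
```

The door is propped open, and the job is handed in. The ringed hole is over the red peg, the stay lies fully down, and the gripper has let go and backed off about 120 mm above it. It took about 13 s of robot time.

**What I did:** I gripped the knob, lifted the arm about 0.22 rad and swung it over the peg while drawing the door to about 0.45 rad. I then measured the peg through the ring with the wrist camera and lowered the arm onto it. The measured force stayed at about 2 N or less in every reading during the lift, sweep and lowering.

**Last checks:**
- **Seating:** the wrist picture shows the peg standing centred in the blue ring.
- **Arm height:** its top face reads 160–162 mm along its length, the same as when it lay down at the start. The roof reads about 150 mm.
- **Jar and bowl:** both look as they were in the pictures. I did not check the spoon in the final pictures, but the robot went nowhere near it.

**Readings that disagreed:**
- **Peg depth:** the depth camera gave 154 mm at the peg, well below its known 170 mm top. It had also read 154 mm there before seating, so I put it down to the camera's limited resolution on something that small and trusted the picture instead.
- **Scene camera:** its positions were off by up to about 10 mm from the other views, so I did not use them for the fit.

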